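# Put a sanding disc into its cassette and close the keeper by its ball knob

### The job

Put the loose sanding disc away: slide it by its pull tab all the way into the free top slot of the disc cassette and let go of it. Then turn the smooth ball knob counter-clockwise, seen from above, as far as it goes, so that the keeper plate stands across the mouth of the slots. Move the plate by the ball only, never by touching the plate itself, and leave the jar, screw tub and tape roll round the work where they are.

Things in the scene. Friction and masses are not known exactly. Their poses are not given: they have to be found in the camera images.
- disc_center (a point): Centre (half-way up its 6 mm) of the loose dark brown sanding disc: a stiff round plate, 125 mm in diameter, 6 mm thick, about 60 g, lying flat on the bench. z axis up, normal to the disc. On the side of its -x axis a strip (16 mm wide, 6 mm thick) runs to 118 mm from the centre and carries an upright wooden pull tab.
- tab_grip (a point): Point to grip on the disc's upright wooden tab: on the disc's -x axis, 105 mm from its centre, 30 mm above its underside. The tab is 26 mm along the disc's x, 12 mm along its y (grip across this); its top is 50 mm above the disc's underside. Axes as the disc's. It stays outside the cassette, in front of the mouth, when the disc is home.
- slot_home (a point): Where disc_center lies when the disc rests home in the top slot of the fixed plywood cassette on dark legs (place, height and heading vary). Its axes: discs go in along +x, tab trailing; the mouth looks to -x; z up. Three slots, 20 mm apart in height; the lower two hold plain discs without tabs, the top one is free. The roof's upper face is 19 mm above this point, the outer sides 75 mm to either side.
- slot_mouth (a point): Middle of the free top slot's open front, 56 mm before slot_home (its -x) and 5 mm higher, half-way up the opening; axes as slot_home. The opening is 16 mm high and 133 mm wide. The slot's floor is 8 mm below this point, its back wall 119.5 mm in from it.
- ball_center (a point): Centre of the smooth black ball knob, 44 mm in diameter, on a vertical shaft at the cassette's front left corner (from slot_home: 62 mm to -x, 82 mm to +y, 49 mm up). Its underside is 8 mm above the cassette's roof. The ball is slippery (friction about 0.22): grip it firmly (25 N or more) across its widest part, at this height; held above it, the fingers slide off.
- keeper (a joint): Angle of ball knob, shaft and keeper plate, rad: 0 fully open, growing as the ball is turned counter-clockwise seen from above, to the stop at 2.3 (closed). Starts between 0 and 0.4. Friction 0.14 N m, no spring: it stays where it is left. Usually needs more than one grasp.
- keeper_plate: Aluminium keeper plate on the ball's shaft, not to be touched by the robot: 52 mm long from the shaft's axis, 3 mm thick, from 40 mm below slot_home to 10 mm above it. Origin on the shaft's axis. Open, it points forward and left, 138 degrees from the cassette's +x; closed, to the cassette's -y across the left part of the mouth, beside the tab; it passes only a disc that is home to within 5 mm.
- tall_jar: Bystander: loose glass jar of hardware with a teal lid, 60 mm in diameter, 109 mm tall, upright; origin at the centre of its underside.
- tub: Bystander: loose clear tub of screws with a red lid, 85 mm square, 64 mm tall; origin at the centre of its underside.
- tape_roll: Bystander: loose roll of grey tape lying flat, 118 mm in diameter, 48 mm tall; origin at the centre of its underside.

How it is judged:
By the outcome, as a careful person would: the job done as asked, in the order asked, and still so for the second after the job is handed in, with the robot touching nothing.
It also fails if it takes over 66 s, if anything falls off the work surface, if the arm or the gripper's body presses on something with over 40 N, if the wrist force passes 120 N, or if a joint passes its speed limit or range.

### The arm

A 7-joint arm with a two-finger parallel gripper is mounted at the origin on a cart in front of the work surface, level with it; the furniture and walls round the work are solid. World frame = base frame: x ahead of the robot, y to its left, z up, the work surface at z = 0. Lengths are in m, angles in rad, forces in N, time in s.
With the tool pointing down it reaches from about 0.425 to 0.825 m from the base axis. Payload 3.6 kg.
Tool frame: the origin (TCP) lies on the centre line of the jaws, within the pads' length; the fingertips stand 8 mm ahead of it and the grasp point (between the pads) lies 11 mm behind it; z points along the fingers, y is the line along which they close (so a half turn about z gives the same grasp; the last joint's range is limited). The gripper opens to 93 mm and grips with 3 to 60 N. Pads are 15 mm wide; open, the fingers measure 128 mm over their backs; the gripper's body (75 mm by 188 mm) begins 65 mm behind the grasp point.
Start: joints at [-1.19, 0.615, -0.013, 1.423, 0.008, 1.103, -0.04], TCP at [0.258, 0.597, 0.198] pointing down, gripper open.
Joint ranges: [-3.12, 3.12], [-0.3, 2.06], [-1.34, 1.32], [0.26, 2.42], [-1.36, 4.5], [0.01, 1.98], [-2.84, 2.84]. Speed limits (rad/s): [2.79, 2.79, 3.14, 3.14, 3.14, 3.14, 3.14].

### API

Orientations are given as a unit quaternion [x, y, z, w].
In Python, from station import env, cams gives the robot as it stands.
- The arm moves only by the tool step_arm, never from a script. Its argument "commands" is a list of rows, each an object with "angular": the turn, a rotation vector about the tool's x, y, z in rad, a list of three; "travel": the shift along the tool's x, y, z in cm, a list of three; "claw": the closure, from 0 (fully open) to 1 (shut). A call has 1 to 20 rows; each row shifts and turns the commanded pose from where the row before left it, along the tool's axes as they then stand; what a row does not reach is not made up. A row lasts 1/8 s, in which the tool goes at most 62.5 mm and 10.7 degrees, less where a joint would pass 70% of its speed; a pose out of reach is approached as far as the arm can. A call is refused whole if a number of a shift passes 6.25 or a number of a turn 0.188, either way. A call with a gripper value outside its range is refused whole. The fingers move at their own pace and stop on an object; "squeeze" is the grip in N (left out, the last holds). Time passes only in rows, so rows that do not move let the fingers close. It gives the time, the measured TCP pose, the force, the opening and the grip force at its end, in the units of the state.
- env.state(): the state, without advancing time (a new reading comes with each control period).
- cams.capture(name): name is "scene" or "top" or "wrist"; returns a dict with "color" (480x640x3 uint8, red, green, blue), "intrinsics" (3x3 intrinsics, pixels), "camera_from_world" (4x4, takes a point from world to camera coordinates). Camera axes: x right, y down, z forward; pixel columns grow to the right and rows downward; lengths in m; the calibration is good to about 2 mm. A picture is of the moment at which its call begins. There is no depth.
- env.job_done(): hands the job in; it is judged then, once.
Trained networks look in the newest picture that a camera, given by its name, has taken for a name from the list of things; names that differ only in an ending like _2 or _b are one class to them, and where a whole thing is asked for, a point or a joint stands for the part that bears it (a point fixed in the world has none). Each returns a list of dicts, best first, with "p" (0 to 1); they miss things now and then, are a little off and sometimes report something else, mostly with a low value. They report only what shows in the picture. A call takes as long as a camera call.
- cams.recognise(thing, camera): "xyz" ([x, y, z] in m, in world coordinates, good to about 4 mm: the middle of the surface that is visible of it).
- cams.regions_of(thing, camera): "mask" (480x640 bool, what is visible of it).
- cams.spot_point(thing, camera): "xyz" ([x, y, z] in m, in world coordinates, good to about 4 mm: a listed point, or the origin of a listed thing).
The state is a dict: "time": time; "joint_positions": joint angles; "dq": joint speeds; "joint_torque": joint torques, N m; "eef_pos": TCP position; "eef_rot": TCP orientation; "ft_force": force on the tool from outside, world axes, zero at the start; "wrist_torque": the same for the moment, N m; "gripper_width": finger opening in m; "grip_force": force on a finger pad.
Only numpy, scipy, OpenCV 4.12 (cv2) and the standard library are available. Lean on these libraries where they do the work, as an engineer would, in place of code of your own. Each camera call takes 0.05 s, during which the arm holds its last target. There are 200 camera calls.

## Working session

There is one attempt and no reset: what is moved stays moved. The work goes in short steps, Python scripts to look and compute and a tool call to move; the robot and the scene stay as the last step left them, time stands still between calls to the robot, and variables do not carry over. Pictures are saved under pics/ and viewed, at most 10 in all, crops included, and the job is handed in when it is done.

Besides the shell and the picture viewer there is one more tool, called after "Call:" by a JSON object that holds its "op" and its "data", one argument or row to a line. step_arm: Moves the arm, as the interface text tells. Its arguments: {"type":"object","properties":{"commands":{"type":"array"},"squeeze":{"type":"number"}},"required":["commands"]}

```bash
mkdir -p pics; python3 - <<'E'
from station import env, cams
import cv2,numpy as np
s=env.state(); print({k:np.round(v,3).tolist() for k,v in s.items()})
for c in ["scene","top"]:
    im=cams.capture(c)
    cv2.imwrite(f"pics/{c}0.png",im["color"][:,:,::-1])
    print(c,np.round(im["camera_from_world"],3).tolist())
    for t in ["disc_center","tab_grip","slot_home","slot_mouth","ball_center","keeper_plate","tall_jar","tub","tape_roll"]:
        r=cams.spot_point(t,c); print(t,[(np.round(a["xyz"],3).tolist(),round(a["p"],2)) for a in r[:2]])
E
```

```text
{'time': 0.0, 'joint_positions': [-1.189, 0.616, -0.013, 1.425, 0.008, 1.103, -0.04], 'dq': [0.001, -0.001, -0.001, 0.001, -0.001, -0.001, -0.001], 'joint_torque': [-0.0, -45.894, 0.209, -16.574, -0.061, 0.021, 0.0], 'eef_pos': [0.257, 0.596, 0.197], 'eef_rot': [0.202, 0.979, -0.001, -0.0], 'ft_force': [0.672, -0.106, -0.476], 'wrist_torque': [0.003, 0.017, -0.017], 'grip_force': 0.0, 'gripper_width': 0.093}
scene [[0.709, -0.705, -0.002, -0.409], [-0.45, -0.451, -0.771, 0.339], [0.542, 0.548, -0.637, 0.918], [0.0, 0.0, 0.0, 1.0]]
disc_center [([0.62, -0.206, 0.124], 0.73), ([0.429, 0.139, 0.005], 0.71)]
tab_grip [([0.532, 0.176, 0.031], 0.56)]
slot_home []
slot_mouth [([0.568, -0.2, 0.13], 0.82), ([0.456, -0.346, -0.002], 0.37)]
ball_center [([0.573, -0.125, 0.174], 0.82)]
keeper_plate [([0.574, -0.123, 0.077], 0.89)]
tall_jar [([0.708, 0.067, -0.001], 0.64)]
tub []
tape_roll [([0.457, -0.345, -0.0], 0.78)]
top [[0.006, -1.0, 0.006, -0.059], [-0.985, -0.007, -0.172, 0.545], [0.172, -0.005, -0.985, 1.176], [0.0, 0.0, 0.0, 1.0]]
disc_center [([0.427, 0.135, 0.001], 0.78), ([0.574, -0.123, 0.075], 0.41)]
tab_grip [([0.527, 0.18, 0.028], 0.94)]
slot_home [([0.622, -0.213, 0.124], 0.68)]
slot_mouth [([0.566, -0.204, 0.132], 0.57)]
ball_center [([0.572, -0.119, 0.169], 0.56)]
keeper_plate [([0.575, -0.12, 0.075], 0.47)]
tall_jar [([0.703, 0.064, -0.004], 0.8)]
tub [([0.414, -0.035, -0.0], 0.81)]
tape_roll [([0.466, -0.345, 0.002], 0.6)]
```

View pics/scene0.png

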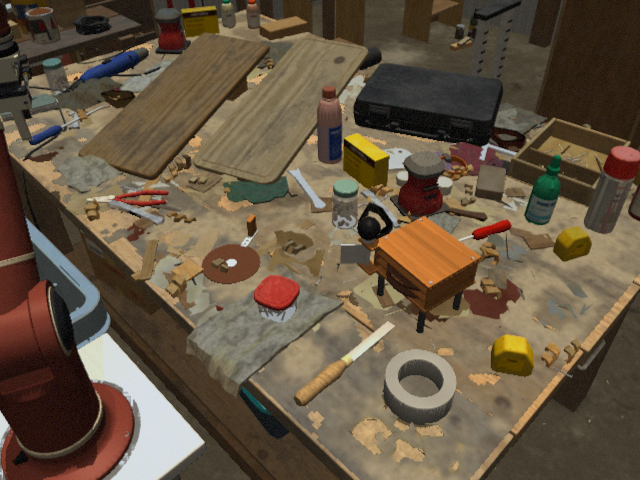

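View pics/top0.png

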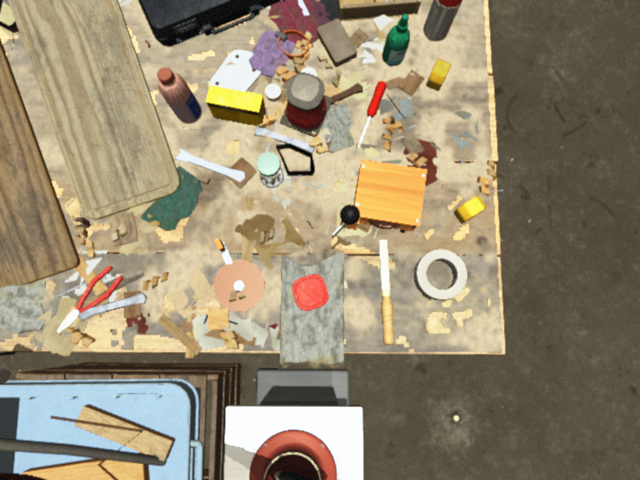

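The top view shows the disc at about (238,285) with its tab at (221,245), the roof at (390,193), the ball at (350,214) and the tub at (310,292). The scene view agrees. The layout is clear, so I'll move above the tab.

Call:
{"op": "step_arm", "data": {
  "commands": [
    {"angular": [0, 0, 0], "travel": [-3.8, -2.5, 0], "claw": 0.3},
    {"angular": [0, 0, 0], "travel": [-3.8, -2.5, 0], "claw": 0.3},
    {"angular": [0, 0, 0], "travel": [-3.8, -2.5, 0], "claw": 0.3},
    {"angular": [0, 0, 0], "travel": [-3.8, -2.5, 0], "claw": 0.3},
    {"angular": [0, 0, 0], "travel": [-3.8, -2.5, 0], "claw": 0.3},
    {"angular": [0, 0, 0], "travel": [-3.8, -2.5, 0], "claw": 0.3},
    {"angular": [0, 0, 0], "travel": [-3.8, -2.5, 0], "claw": 0.3},
    {"angular": [0, 0, 0], "travel": [-3.8, -2.5, 0], "claw": 0.3},
    {"angular": [0, 0, 0], "travel": [-3.8, -2.5, 0], "claw": 0.3},
    {"angular": [0, 0, 0], "travel": [-3.8, -2.5, 0], "claw": 0.3},
    {"angular": [0, 0, 0], "travel": [-3.8, -2.5, 0], "claw": 0.3}
  ]
}}

```text
time: 2.38
eef_pos: [0.5333, 0.1773, 0.1984]
eef_rot: [0.202, 0.979, 0.0, 0.0]
ft_force: [0.3, -0.1, -0.0]
gripper_width: 0.0651
grip_force: 0.0
```

Call:
{"op": "step_arm", "data": {
  "commands": [
    {"angular": [0, 0, 0.18], "travel": [0, 0, 0], "claw": 0.3},
    {"angular": [0, 0, 0.18], "travel": [0, 0, 0], "claw": 0.3},
    {"angular": [0, 0, 0.18], "travel": [0, 0, 0], "claw": 0.3},
    {"angular": [0, 0, 0.18], "travel": [0, 0, 0], "claw": 0.3},
    {"angular": [0, 0, 0.18], "travel": [0, 0, 0], "claw": 0.3},
    {"angular": [0, 0, 0.18], "travel": [0, 0, 0], "claw": 0.3},
    {"angular": [0, 0, 0.18], "travel": [0, 0, 0], "claw": 0.3},
    {"angular": [0, 0, 0.18], "travel": [0, 0, 0], "claw": 0.3},
    {"angular": [0, 0, 0.18], "travel": [0, 0, 0], "claw": 0.3},
    {"angular": [0, 0, 0.18], "travel": [0, 0, 0], "claw": 0.3},
    {"angular": [0, 0, 0.18], "travel": [0, 0, 0], "claw": 0.3},
    {"angular": [0, 0, 0.18], "travel": [0, 0, 0], "claw": 0.3},
    {"angular": [0, 0, 0.18], "travel": [0, 0, 0], "claw": 0.3}
  ]
}}

```text
time: 4.0
eef_pos: [0.5324, 0.1788, 0.1983]
eef_rot: [0.981, 0.193, 0.0, -0.0]
ft_force: [-0.2, 0.5, -0.2]
gripper_width: 0.065
grip_force: 0.0
```

```bash
cat > h.py <<'E'
from station import env, cams
import cv2,numpy as np
from scipy.spatial.transform import Rotation as R
def pose():
    s=env.state(); M=R.from_quat(s["eef_rot"]).as_matrix(); p=np.array(s["eef_pos"])
    print("t",round(s["time"],2),"p",p.round(4),"yawy",np.degrees(np.arctan2(M[1,1],M[0,1])).round(1),"q7",round(s["joint_positions"][6],2),"F",np.round(s["ft_force"],1),"w",round(s["gripper_width"],4),"g",round(s["grip_force"],1),"z",M[:,2].round(3))
    return p,M
def plan(p,M,target,yaw):
    "tool-axis travel (cm) and turn about tool z (rad) to reach target with tool-y heading yaw (deg)"
    y=np.degrees(np.arctan2(M[1,1],M[0,1]))
    print("travel cm",(M.T@(np.array(target)-p)*100).round(2),"turn z",-np.radians((yaw-y+180)%360-180).round(3))
def toplane(im,uv,z):
    K=im["intrinsics"];T=im["camera_from_world"];Rm=T[:3,:3];c=-Rm.T@T[:3,3]
    d=np.c_[np.atleast_2d(uv),np.ones(len(np.atleast_2d(uv)))]@np.linalg.inv(K).T@Rm
    return c+d*((z-c[2])/d[:,2])[:,None]
E
python3 - <<'E'
from h import *
p,M=pose()
im=cams.capture("wrist"); cv2.imwrite("pics/w1.png",im["color"][:,:,::-1])
for t in ["disc_center","tab_grip"]:
    print(t,[(np.round(a["xyz"],4).tolist(),round(a["p"],2)) for a in cams.spot_point(t,"wrist")[:2]])
print(np.round(im["camera_from_world"],3).tolist())
im=cams.capture("top")
hsv=cv2.cvtColor(im["color"],cv2.COLOR_RGB2HSV)
m=cv2.inRange(hsv,(8,150,150),(20,255,255)); m[:130]=0;m[240:]=0;m[:,:340]=0;m[:,440:]=0
m=cv2.morphologyEx(m,cv2.MORPH_CLOSE,np.ones((5,5)))
m=cv2.morphologyEx(m,cv2.MORPH_OPEN,np.ones((7,7)))
c=max(cv2.findContours(m,0,2)[0],key=cv2.contourArea)[:,0,:]
P=toplane(im,c.astype(float),.143)[:,:2]
r=cv2.minAreaRect((P*1000).astype(np.float32)); print(r,cv2.boxPoints(r))
E
```

```text
t 4.0 p [0.5324 0.1788 0.1983] yawy -67.7 q7 -1.17 F [-0.2  0.5 -0.2] w 0.065 g 0.0 z [ 0.  0. -1.]
disc_center [([0.4334, 0.1347, 0.0065], 0.7)]
tab_grip [([0.5247, 0.1843, 0.0285], 0.92)]
[[0.378, -0.926, -0.002, -0.035], [-0.896, -0.367, 0.251, 0.513], [-0.233, -0.094, -0.968, 0.53], [0.0, 0.0, 0.0, 1.0]]
((653.1214599609375, -216.81240844726562), (150.61903381347656, 95.17313385009766), 80.70755004882812) [[ 593.99884 -283.44965]
 [ 687.92303 -298.81763]
 [ 712.2441  -150.17517]
 [ 618.3199  -134.80719]]
```

View pics/w1.png

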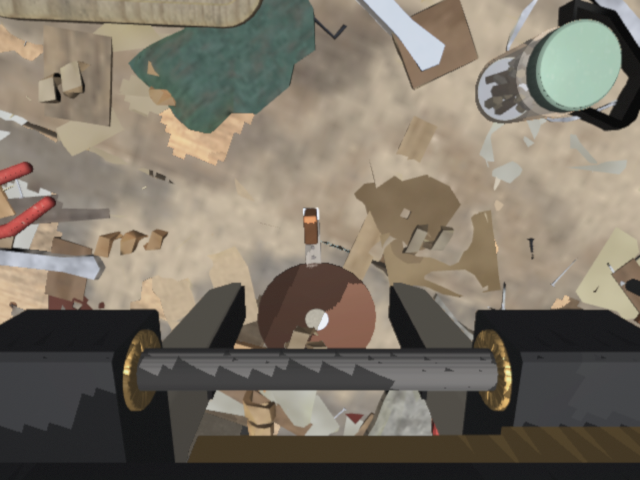

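The wrist view shows the tab top at about (311,212), its foot at (312,242), and the disc hub at (317,320). The jar is clear of it.

```bash
python3 - <<'E'
from h import *
p,M=pose()
im=cams.capture("wrist")
t=toplane(im,[[311,212.]],.05)[0]; hb=toplane(im,[[317,320.]],.006)[0]
f=toplane(im,[[313,263.]],.006)[0]
print(t,hb,f,np.linalg.norm((t-hb)[:2]))
# subtle check of spot point avg
d=(t-hb)[:2]; a=np.degrees(np.arctan2(d[1],d[0])); print("tab dir",a)
g=hb[:2]+.105*d/np.linalg.norm(d); print(g)
plan(p,M,[(g[0]+.526)/2,(g[1]+.182)/2,.020],a-90)
E
```

```text
t 4.2 p [0.5324 0.1787 0.1981] yawy -67.2 q7 -1.16 F [ 0.2 -0.2 -0.2] w 0.0649 g 0.0 z [-0. -0. -1.]
[0.54081972 0.18826143 0.05      ] [0.43038671 0.13636378 0.006     ] [0.48637637 0.1642234  0.006     ] 0.12201974548171707
tab dir 25.171032513374918
[0.52541614 0.18102256]
travel cm [-0.5  -0.51 17.81] turn z -0.042
```

Call:
{"op": "step_arm", "data": {
  "commands": [
    {"angular": [0, 0, -0.042], "travel": [-0.5, -0.5, 2], "claw": 0.3},
    {"angular": [0, 0, 0], "travel": [0, 0, 3], "claw": 0.4},
    {"angular": [0, 0, 0], "travel": [0, 0, 3], "claw": 0.4},
    {"angular": [0, 0, 0], "travel": [0, 0, 3], "claw": 0.4},
    {"angular": [0, 0, 0], "travel": [0, 0, 3], "claw": 0.4},
    {"angular": [0, 0, 0], "travel": [0, 0, 2.5], "claw": 0.4},
    {"angular": [0, 0, 0], "travel": [0, 0, 1.2], "claw": 0.4},
    {"angular": [0, 0, 0], "travel": [0, 0, 0], "claw": 0.7},
    {"angular": [0, 0, 0], "travel": [0, 0, 0], "claw": 1},
    {"angular": [0, 0, 0], "travel": [0, 0, 0], "claw": 1},
    {"angular": [0, 0, 0], "travel": [0, 0, 0], "claw": 1},
    {"angular": [0, 0, 0], "travel": [0, 0, 0], "claw": 1}
  ],
  "squeeze": 50
}}

```text
time: 5.75
eef_pos: [0.526, 0.1814, 0.0215]
eef_rot: [0.976, 0.216, 0.0, -0.0]
ft_force: [-1.0, -0.1, 1.8]
gripper_width: 0.0111
grip_force: 50.0
```

Call:
{"op": "step_arm", "data": {
  "commands": [
    {"angular": [0, 0, 0], "travel": [0, 0, -1.5], "claw": 1},
    {"angular": [0, 0, 0], "travel": [0, 0, -2.5], "claw": 1},
    {"angular": [0, 0, 0], "travel": [0, 0, -2.5], "claw": 1},
    {"angular": [0, 0, 0], "travel": [0, 0, -2.5], "claw": 1},
    {"angular": [0, 0, 0], "travel": [0, 0, -2.5], "claw": 1},
    {"angular": [0, 0, 0], "travel": [0, 0, -2.5], "claw": 1},
    {"angular": [0, 0, 0], "travel": [0, 0, -1], "claw": 1},
    {"angular": [0, 0, 0], "travel": [0, 0, 0], "claw": 1}
  ]
}}

```text
time: 6.75
eef_pos: [0.5261, 0.1812, 0.1718]
eef_rot: [0.976, 0.216, 0.001, -0.0]
ft_force: [-0.9, -0.1, -0.8]
gripper_width: 0.0114
grip_force: 50.0
```

Call:
{"op": "step_arm", "data": {
  "commands": [
    {"angular": [0, 0, -0.085], "travel": [0, 0, 0], "claw": 1},
    {"angular": [0, 0, -0.17], "travel": [0, 0, 0], "claw": 1},
    {"angular": [0, 0, -0.17], "travel": [0, 0, 0], "claw": 1},
    {"angular": [0, 0, -0.17], "travel": [0, 0, 0], "claw": 1},
    {"angular": [0, 0, -0.17], "travel": [0, 0, 0], "claw": 1},
    {"angular": [0, 0, -0.17], "travel": [0, 0, 0], "claw": 1},
    {"angular": [0, 0, -0.17], "travel": [0, 0, 0], "claw": 1},
    {"angular": [0, 0, -0.17], "travel": [0, 0, 0], "claw": 1},
    {"angular": [0, 0, -0.17], "travel": [0, 0, 0], "claw": 1},
    {"angular": [0, 0, -0.17], "travel": [0, 0, 0], "claw": 1},
    {"angular": [0, 0, -0.17], "travel": [0, 0, 0], "claw": 1},
    {"angular": [0, 0, -0.17], "travel": [0, 0, 0], "claw": 1},
    {"angular": [0, 0, -0.17], "travel": [0, 0, 0], "claw": 1},
    {"angular": [0, 0, -0.17], "travel": [0, 0, 0], "claw": 1},
    {"angular": [0, 0, -0.17], "travel": [0, 0, 0], "claw": 1},
    {"angular": [0, 0, -0.085], "travel": [0, 0, 0], "claw": 1},
    {"angular": [0, 0, 0], "travel": [0, 0, 0], "claw": 1}
  ]
}}

```text
time: 8.88
eef_pos: [0.525, 0.1806, 0.1699]
eef_rot: [0.078, 0.997, -0.0, -0.001]
ft_force: [0.3, 0.1, 0.2]
gripper_width: 0.0112
grip_force: 50.0
```

```bash
python3 - <<'E'
from h import *
p,M=pose()
psi=np.radians(-9); u=np.array([np.cos(psi),np.sin(psi),0]); home=np.array([.622,-.212,.1245])
plan(p,M,home-.24*u+[0,0,.0255-.011+.04],81)
im=cams.capture("scene"); cv2.imwrite("pics/s2.png",im["color"][:,:,::-1])
for c in ["scene","top"]:
    if c=="top": cams.capture(c)
    print([(np.round(a["xyz"],3).tolist(),round(a["p"],2)) for a in cams.spot_point("disc_center",c)[:2]])
E
```

```text
t 8.88 p [0.525  0.1806 0.1699] yawy 81.0 q7 1.0 F [0.3 0.1 0.2] w 0.0112 g 50.0 z [-0.003 -0.001 -1.   ]
travel cm [  8.28 -37.26  -0.84] turn z 0.0
[([0.627, 0.165, 0.151], 0.62)]
[([0.629, 0.16, 0.151], 0.89)]
```

View pics/s2.png

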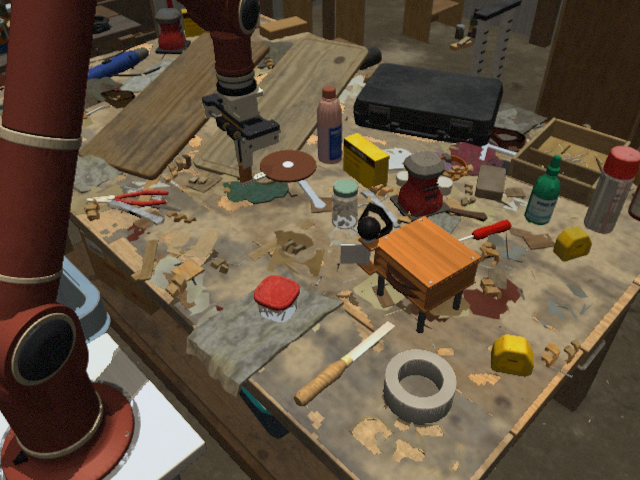

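The disc is held level at (288,165), clear of everything. I'll lift it over the ball's height, carry it across, and back off in front of the mouth.

Call:
{"op": "step_arm", "data": {
  "commands": [
    {"angular": [0, 0, 0], "travel": [0, 0, -2], "claw": 1},
    {"angular": [0, 0, 0], "travel": [0, 0, -2], "claw": 1},
    {"angular": [0, 0, 0], "travel": [0, 0, -2], "claw": 1},
    {"angular": [0, 0, 0], "travel": [0, 0, -2], "claw": 1},
    {"angular": [0, 0, 0], "travel": [0, -1.3, 0], "claw": 1},
    {"angular": [0, 0, 0], "travel": [0, -3, 0], "claw": 1},
    {"angular": [0, 0, 0], "travel": [0, -3, 0], "claw": 1},
    {"angular": [0, 0, 0], "travel": [0, -3, 0], "claw": 1},
    {"angular": [0, 0, 0], "travel": [0, -3, 0], "claw": 1},
    {"angular": [0, 0, 0], "travel": [0, -3, 0], "claw": 1},
    {"angular": [0, 0, 0], "travel": [0, -3, 0], "claw": 1},
    {"angular": [0, 0, 0], "travel": [0, -3, 0], "claw": 1},
    {"angular": [0, 0, 0], "travel": [0, -3, 0], "claw": 1},
    {"angular": [0, 0, 0], "travel": [0, -3, 0], "claw": 1},
    {"angular": [0, 0, 0], "travel": [0, -3, 0], "claw": 1},
    {"angular": [0, 0, 0], "travel": [0, -3, 0], "claw": 1},
    {"angular": [0, 0, 0], "travel": [0, -2, 0], "claw": 1},
    {"angular": [0, 0, 0], "travel": [0, -1, 0], "claw": 1},
    {"angular": [0, 0, 0], "travel": [0, 0, 0], "claw": 1}
  ]
}}

```text
time: 11.45
eef_pos: [0.4672, -0.1878, 0.2505]
eef_rot: [0.079, 0.997, 0.0, -0.001]
ft_force: [0.5, 0.1, -1.0]
gripper_width: 0.0112
grip_force: 50.0
```

Call:
{"op": "step_arm", "data": {
  "commands": [
    {"angular": [0, 0, 0], "travel": [1, 0, 0], "claw": 1},
    {"angular": [0, 0, 0], "travel": [2, 0, 0], "claw": 1},
    {"angular": [0, 0, 0], "travel": [2, 0, 0], "claw": 1},
    {"angular": [0, 0, 0], "travel": [2, 0, 0], "claw": 1},
    {"angular": [0, 0, 0], "travel": [1, 0, 0], "claw": 1},
    {"angular": [0, 0, 0], "travel": [0, 0, 0], "claw": 1},
    {"angular": [0, 0, 0], "travel": [0, 0, 2], "claw": 1},
    {"angular": [0, 0, 0], "travel": [0, 0, 2], "claw": 1},
    {"angular": [0, 0, 0], "travel": [0, 0, 2], "claw": 1},
    {"angular": [0, 0, 0], "travel": [0, 0, 2], "claw": 1},
    {"angular": [0, 0, 0], "travel": [0, 0, 1.5], "claw": 1},
    {"angular": [0, 0, 0], "travel": [0, 0, 0], "claw": 1},
    {"angular": [0, 0, 0], "travel": [0, 0, 0], "claw": 1}
  ]
}}

```text
time: 13.08
eef_pos: [0.3899, -0.175, 0.1566]
eef_rot: [0.078, 0.997, -0.0, 0.001]
ft_force: [-0.3, 0.5, -0.7]
gripper_width: 0.0113
grip_force: 50.0
```

```bash
python3 - <<'E'
from h import *
p,M=pose()
psi=np.radians(-9); u=np.array([np.cos(psi),np.sin(psi),0]); home=np.array([.622,-.212,.1245])
plan(p,M,home-.105*u+[0,0,.0185+.004],81)
for c in ["scene","top","wrist"]:
    im=cams.capture(c); cv2.imwrite(f"pics/{c}3.png",im["color"][:,:,::-1])
    for t in ["disc_center","slot_home","slot_mouth"]:
        print(c,t,[(np.round(a["xyz"],3).tolist(),round(a["p"],2)) for a in cams.spot_point(t,c)[:2]])
    if c=="scene":
        a=im["color"][180:360,300:500]; cv2.imwrite("pics/s3c.png",cv2.resize(a,None,fx=3.3,fy=3.3,interpolation=2)[:,:,::-1])
E
```

```text
t 13.07 p [ 0.3899 -0.175   0.1566] yawy 81.1 q7 1.81 F [-0.3  0.5 -0.7] w 0.0113 g 50.0 z [ 0.001 -0.    -1.   ]
travel cm [-13.    -0.04   0.98] turn z 0.002
scene disc_center [([0.495, -0.19, 0.139], 0.63), ([0.567, -0.201, 0.127], 0.34)]
scene slot_home [([0.618, -0.207, 0.122], 0.84)]
scene slot_mouth [([0.568, -0.2, 0.13], 0.89)]
top disc_center [([0.489, -0.195, 0.136], 0.6)]
top slot_home [([0.621, -0.211, 0.121], 0.69)]
top slot_mouth [([0.563, -0.206, 0.13], 0.89), ([0.414, -0.036, -0.001], 0.43)]
wrist disc_center [([0.491, -0.192, 0.142], 0.77)]
wrist slot_home []
wrist slot_mouth []
```

View pics/wrist3.png

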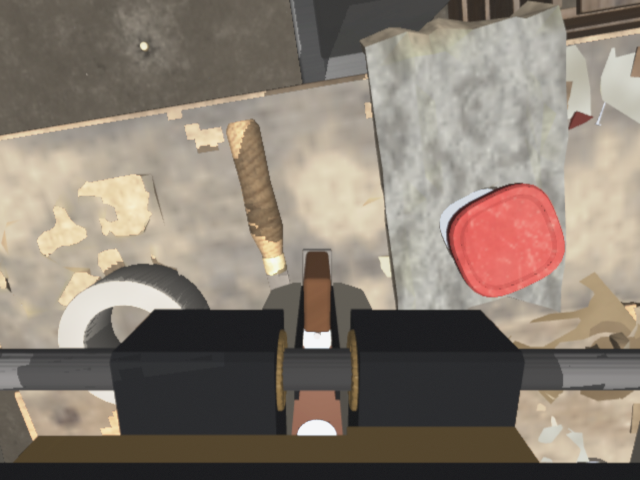

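View pics/s3c.png

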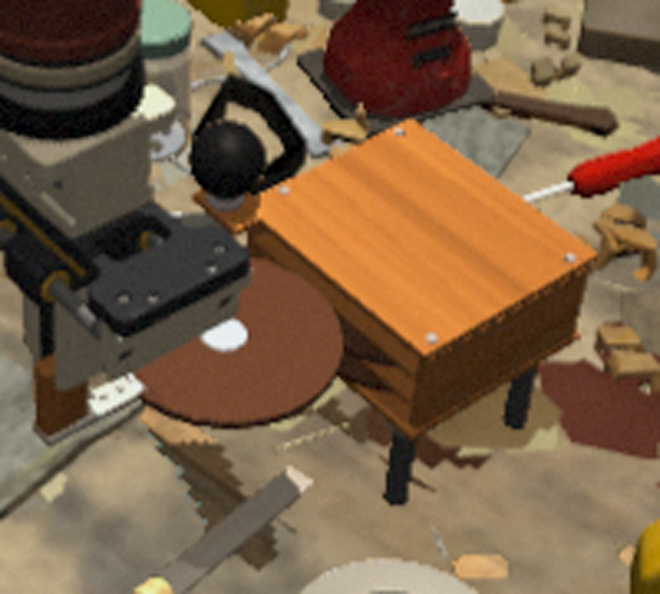

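The wrist view shows the tab at (317,290) squarely in the jaws. The crop shows the disc just below roof level, in front of the top slot. I'll lower it 9 mm and slide it in gently.

Call:
{"op": "step_arm", "data": {
  "commands": [
    {"angular": [0, 0, 0], "travel": [0, 0, 0.9], "claw": 1},
    {"angular": [0, 0, 0], "travel": [0, 0, 0], "claw": 1},
    {"angular": [0, 0, 0], "travel": [-1, 0, 0], "claw": 1},
    {"angular": [0, 0, 0], "travel": [-1, 0, 0], "claw": 1},
    {"angular": [0, 0, 0], "travel": [-1, 0, 0], "claw": 1},
    {"angular": [0, 0, 0], "travel": [-1, 0, 0], "claw": 1},
    {"angular": [0, 0, 0], "travel": [0, 0, 0], "claw": 1}
  ]
}}

```text
time: 14.55
eef_pos: [0.4295, -0.1812, 0.1471]
eef_rot: [0.078, 0.997, -0.0, 0.0]
ft_force: [-0.4, -0.3, -1.6]
gripper_width: 0.0109
grip_force: 50.0
```

Call:
{"op": "step_arm", "data": {
  "commands": [
    {"angular": [0, 0, 0], "travel": [-1, 0, 0], "claw": 1},
    {"angular": [0, 0, 0], "travel": [-1, 0, 0], "claw": 1},
    {"angular": [0, 0, 0], "travel": [-1, 0, 0], "claw": 1},
    {"angular": [0, 0, 0], "travel": [-1, 0, 0], "claw": 1},
    {"angular": [0, 0, 0], "travel": [-1, 0, 0], "claw": 1},
    {"angular": [0, 0, 0], "travel": [-1, 0, 0], "claw": 1},
    {"angular": [0, 0, 0], "travel": [-1, 0, 0], "claw": 1},
    {"angular": [0, 0, 0], "travel": [-0.8, 0, 0], "claw": 1},
    {"angular": [0, 0, 0], "travel": [0, 0, 0], "claw": 1}
  ]
}}

```text
time: 15.68
eef_pos: [0.5061, -0.1932, 0.147]
eef_rot: [0.078, 0.997, -0.0, 0.0]
ft_force: [-0.4, 0.7, -1.3]
gripper_width: 0.0115
grip_force: 50.0
```

Call:
{"op": "step_arm", "data": {
  "commands": [
    {"angular": [0, 0, 0], "travel": [-0.4, 0, 0], "claw": 1},
    {"angular": [0, 0, 0], "travel": [-0.4, 0, 0], "claw": 1},
    {"angular": [0, 0, 0], "travel": [-0.2, 0, 0], "claw": 1},
    {"angular": [0, 0, 0], "travel": [0, 0, 0], "claw": 1}
  ]
}}

```text
time: 16.18
eef_pos: [0.5155, -0.1948, 0.1471]
eef_rot: [0.078, 0.997, -0.0, -0.0]
ft_force: [-0.4, -0.0, -0.6]
gripper_width: 0.0114
grip_force: 50.0
```

Call:
{"op": "step_arm", "data": {
  "commands": [
    {"angular": [0, 0, 0], "travel": [-0.2, 0, 0], "claw": 1},
    {"angular": [0, 0, 0], "travel": [0, 0, 0], "claw": 1}
  ]
}}

```text
time: 16.42
eef_pos: [0.5175, -0.1951, 0.1472]
eef_rot: [0.078, 0.997, -0.0, 0.0]
ft_force: [-0.2, -0.5, -0.8]
gripper_width: 0.0115
grip_force: 50.0
```

No contact yet. I'll keep going until the back wall is felt.

Call:
{"op": "step_arm", "data": {
  "commands": [
    {"angular": [0, 0, 0], "travel": [-0.2, 0, 0], "claw": 1},
    {"angular": [0, 0, 0], "travel": [0, 0, 0], "claw": 1}
  ]
}}

```text
time: 16.68
eef_pos: [0.5195, -0.1954, 0.1472]
eef_rot: [0.078, 0.997, -0.0, 0.0]
ft_force: [-0.2, 0.4, -0.5]
gripper_width: 0.0114
grip_force: 50.0
```

Call:
{"op": "step_arm", "data": {
  "commands": [
    {"angular": [0, 0, 0], "travel": [-0.2, 0, 0], "claw": 1},
    {"angular": [0, 0, 0], "travel": [0, 0, 0], "claw": 1}
  ]
}}

```text
time: 16.92
eef_pos: [0.5196, -0.1954, 0.1467]
eef_rot: [0.078, 0.997, 0.0, -0.002]
ft_force: [-3.9, 1.0, -0.2]
gripper_width: 0.0112
grip_force: 50.0
```

The back wall is felt at −4 N. I'll ease back 1 mm, lower the disc to the floor, and release.

Call:
{"op": "step_arm", "data": {
  "commands": [
    {"angular": [0, 0, 0], "travel": [0.15, 0, 0.2], "claw": 1},
    {"angular": [0, 0, 0], "travel": [0, 0, 0.15], "claw": 1},
    {"angular": [0, 0, 0], "travel": [0, 0, 0], "claw": 1}
  ]
}}

```text
time: 17.3
eef_pos: [0.5188, -0.1954, 0.1434]
eef_rot: [0.078, 0.997, 0.0, -0.001]
ft_force: [-6.1, 0.4, 1.4]
gripper_width: 0.0112
grip_force: 50.0
```

Call:
{"op": "step_arm", "data": {
  "commands": [
    {"angular": [0, 0, 0], "travel": [0, 0, 0.1], "claw": 1},
    {"angular": [0, 0, 0], "travel": [0, 0, 0], "claw": 1}
  ]
}}

```text
time: 17.55
eef_pos: [0.5186, -0.1953, 0.1425]
eef_rot: [0.078, 0.997, 0.0, -0.001]
ft_force: [-6.1, 1.7, 2.0]
gripper_width: 0.011
grip_force: 50.0
```

Call:
{"op": "step_arm", "data": {
  "commands": [
    {"angular": [0, 0, 0], "travel": [0, 0, 0], "claw": 0.75},
    {"angular": [0, 0, 0], "travel": [0, 0, 0], "claw": 0.65},
    {"angular": [0, 0, 0], "travel": [0, 0, 0], "claw": 0.65},
    {"angular": [0, 0, 0], "travel": [0, 0, -1], "claw": 0.65},
    {"angular": [0, 0, 0], "travel": [0, 0, -2], "claw": 0.65},
    {"angular": [0, 0, 0], "travel": [0, 0, -3], "claw": 0.5},
    {"angular": [0, 0, 0], "travel": [0, 0, -3], "claw": 0.4},
    {"angular": [0, 0, 0], "travel": [0, 0, -3], "claw": 0.25},
    {"angular": [0, 0, 0], "travel": [0, 0, 0], "claw": 0.25}
  ]
}}

```text
time: 18.68
eef_pos: [0.5217, -0.1962, 0.2658]
eef_rot: [0.078, 0.997, -0.001, 0.004]
ft_force: [0.4, -0.7, -0.2]
gripper_width: 0.067
grip_force: 0.0
```

```bash
python3 - <<'E'
from h import *
p,M=pose()
for c in ["top","scene"]:
    im=cams.capture(c)
    if c=="scene": cv2.imwrite("pics/s4c.png",cv2.resize(im["color"][180:360,300:500],None,fx=3.3,fy=3.3,interpolation=2)[:,:,::-1])
    for t in ["tab_grip","disc_center","ball_center"]:
        print(c,t,[(np.round(a["xyz"],3).tolist(),round(a["p"],2)) for a in cams.spot_point(t,c)[:1]])
plan(p,M,[.572,-.122,.18],81-70)
E
```

```text
t 18.68 p [ 0.5217 -0.1962  0.2658] yawy 81.1 q7 1.76 F [ 0.4 -0.7 -0.2] w 0.067 g 0.0 z [ 0.007 -0.002 -1.   ]
top tab_grip []
top disc_center []
top ball_center [([0.57, -0.12, 0.169], 0.45)]
scene tab_grip [([0.52, -0.2, 0.151], 0.9)]
scene disc_center []
scene ball_center [([0.576, -0.124, 0.173], 0.8)]
travel cm [-3.75  8.12  8.6 ] turn z 1.223
```

View pics/s4c.png

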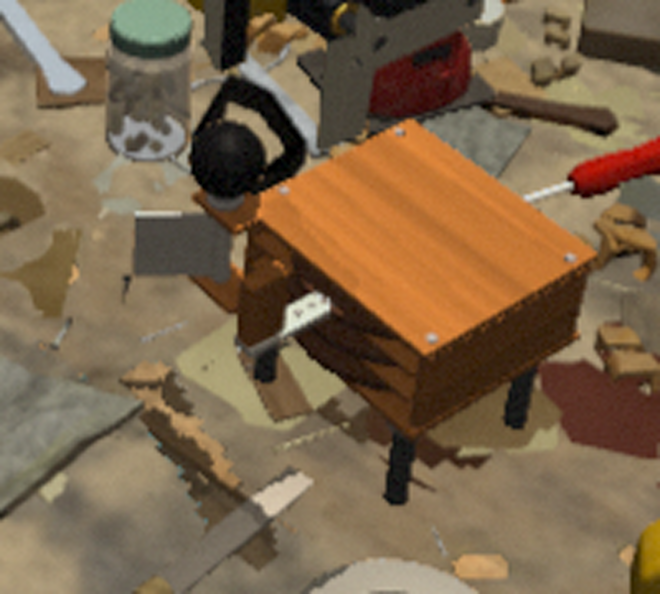

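The disc is home with the white strip at (305,310) sticking out of the mouth. The plate at (180,245) is still open and the ball is at (228,158). Next I'll turn the jaws clockwise and go over the ball.

Call:
{"op": "step_arm", "data": {
  "commands": [
    {"angular": [0, 0, 0.187], "travel": [0, 0, 0], "claw": 0.25},
    {"angular": [0, 0, 0.187], "travel": [0, 0, 0], "claw": 0.25},
    {"angular": [0, 0, 0.187], "travel": [0, 0, 0], "claw": 0.25},
    {"angular": [0, 0, 0.187], "travel": [0, 0, 0], "claw": 0.25},
    {"angular": [0, 0, 0.187], "travel": [0, 0, 0], "claw": 0.25},
    {"angular": [0, 0, 0.187], "travel": [0, 0, 0], "claw": 0.25},
    {"angular": [0, 0, 0.187], "travel": [0, 0, 0], "claw": 0.25},
    {"angular": [0, 0, 0.187], "travel": [0, 0, 0], "claw": 0.25},
    {"angular": [0, 0, 0], "travel": [2.6, 1.5, 0], "claw": 0.2},
    {"angular": [0, 0, 0], "travel": [2.6, 1.5, 0], "claw": 0.2},
    {"angular": [0, 0, 0], "travel": [2.6, 1.5, 0], "claw": 0.2},
    {"angular": [0, 0, 0], "travel": [0, 0, 1.5], "claw": 0.2},
    {"angular": [0, 0, 0], "travel": [0, 0, 0], "claw": 0.2}
  ]
}}

```text
time: 20.7
eef_pos: [0.5691, -0.1222, 0.2456]
eef_rot: [0.736, 0.677, -0.002, -0.002]
ft_force: [-0.6, -0.5, -0.3]
gripper_width: 0.0743
grip_force: 0.0
```

```bash
python3 - <<'E'
from h import *
p,M=pose()
cams.capture("wrist")
print([(np.round(a["xyz"],4).tolist(),round(a["p"],2)) for a in cams.spot_point("ball_center","wrist")[:2]])
plan(p,M,[.5735,-.1215,.162],-5)
E
```

```text
t 20.7 p [ 0.5691 -0.1222  0.2456] yawy -4.7 q7 0.28 F [-0.6 -0.5 -0.3] w 0.0743 g 0.0 z [-0.005 -0.    -1.   ]
[([0.5711, -0.1198, 0.1734], 0.78)]
travel cm [0.11 0.47 8.36] turn z 0.005
```

Call:
{"op": "step_arm", "data": {
  "commands": [
    {"angular": [0, 0, 0], "travel": [0.15, 0.4, 1], "claw": 0.2},
    {"angular": [0, 0, 0], "travel": [0, 0, 2], "claw": 0.2},
    {"angular": [0, 0, 0], "travel": [0, 0, 2], "claw": 0.2},
    {"angular": [0, 0, 0], "travel": [0, 0, 2], "claw": 0.2},
    {"angular": [0, 0, 0], "travel": [0, 0, 1.3], "claw": 0.2},
    {"angular": [0, 0, 0], "travel": [0, 0, 0], "claw": 0.2}
  ]
}}

```text
time: 21.55
eef_pos: [0.5745, -0.1203, 0.1637]
eef_rot: [0.735, 0.678, -0.001, -0.001]
ft_force: [-0.2, 0.5, 0.6]
gripper_width: 0.0747
grip_force: 0.0
```

Call:
{"op": "step_arm", "data": {
  "commands": [
    {"angular": [0, 0, 0], "travel": [0, 0, 0], "claw": 0.5},
    {"angular": [0, 0, 0], "travel": [0, 0, 0], "claw": 1},
    {"angular": [0, 0, 0], "travel": [0, 0, 0], "claw": 1},
    {"angular": [0, 0, 0], "travel": [0, 0, 0], "claw": 1},
    {"angular": [0, 0, 0], "travel": [0, 0, 0], "claw": 1}
  ],
  "squeeze": 45
}}

```text
time: 22.18
eef_pos: [0.573, -0.12, 0.165]
eef_rot: [0.735, 0.678, -0.001, -0.002]
ft_force: [-8.2, 1.8, 18.0]
gripper_width: 0.0294
grip_force: 22.7
```

The opening of 29 mm is below the ball's 44 mm and there is 18 N upward, so the hold isn't at the widest part. I'll open and look.

Call:
{"op": "step_arm", "data": {
  "commands": [
    {"angular": [0, 0, 0], "travel": [0, 0, 0], "claw": 0.4},
    {"angular": [0, 0, 0], "travel": [0, 0, 0], "claw": 0.2},
    {"angular": [0, 0, 0], "travel": [0, 0, 0], "claw": 0.2}
  ]
}}

```text
time: 22.55
eef_pos: [0.5754, -0.1201, 0.1644]
eef_rot: [0.735, 0.678, 0.0, 0.0]
ft_force: [0.7, 1.3, 0.2]
gripper_width: 0.0548
grip_force: 0.0
```

```bash
python3 - <<'E'
from h import *
p,M=pose()
for c in ["top","wrist","scene"]:
    im=cams.capture(c)
    print(c,[(np.round(a["xyz"],4).tolist(),round(a["p"],2)) for a in cams.spot_point("ball_center",c)[:2]])
    T=im["camera_from_world"];K=im["intrinsics"];
    for q in ([.573,-.121,.173],p):
        v=K@(T[:3,:3]@np.array(q)+T[:3,3]); print((v[:2]/v[2]).round(0))
    if c=="scene": a=im["color"][180:270,320:440]; A=cv2.resize(a,None,fx=3.3,fy=3.3,interpolation=2)
    if c=="wrist": B=im["color"][180:480,130:510]
h=min(A.shape[0],B.shape[0]); cv2.imwrite("pics/b5.png",np.hstack([A[:h],B[:h]])[:,:,::-1])
E
```

```text
t 22.55 p [ 0.5754 -0.1201  0.1644] yawy -4.6 q7 0.31 F [0.7 1.3 0.2] w 0.0548 g 0.0 z [ 0. -0. -1.]
top []
[350. 214.]
[349. 214.]
wrist [([0.5714, -0.1193, 0.1742], 0.93)]
[314. 294.]
[318. 286.]
scene [([0.573, -0.1239, 0.1743], 0.72)]
[369. 227.]
[369. 230.]
```

View pics/b5.png

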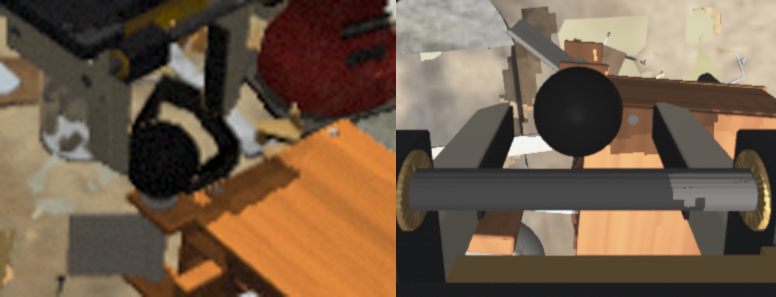

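```bash
python3 - <<'E'
from h import *
out=[]
for c in ["wrist","scene"]:
    im=cams.capture(c); p,M=pose(); w=env.state()["gripper_width"]
    T=im["camera_from_world"];K=im["intrinsics"]; print(K[0,0])
    x0,y0,s=(130,180,1) if c=="wrist" else (320,170,3.3)
    a=im["color"][y0:y0+300,x0:x0+380] if c=="wrist" else im["color"][y0:y0+91,x0:x0+121]
    a=cv2.resize(a,None,fx=s,fy=s,interpolation=2).copy()
    def dot(q,col):
        v=K@(T[:3,:3]@np.array(q)+T[:3,3]); v=v[:2]/v[2]; v=((v-[x0,y0])*s).astype(int); print(c,v)
        cv2.circle(a,tuple(int(k) for k in v),3,col,-1)
    for sg in (-1,1):
        dot(p+sg*(w/2)*M[:,1]+.008*M[:,2],(0,255,0))
        dot(p+sg*(w/2)*M[:,1]-.011*M[:,2],(255,255,0))
    dot([.573,-.121,.173],(255,0,255))
    out.append(a[:300])
cv2.imwrite("pics/b6.png",np.hstack(out)[:,:,::-1])
E
```

```text
t 22.9 p [ 0.5752 -0.1202  0.1646] yawy -4.6 q7 0.31 F [-0.3  0.1  0.1] w 0.0743 g 0.0 z [-0. -0. -1.]
392.5431580089482
wrist [116 100]
wrist [110 114]
wrist [259 100]
wrist [266 114]
wrist [183 114]
t 22.95 p [ 0.5752 -0.1202  0.1646] yawy -4.6 q7 0.31 F [ 0.4  0.2 -0. ] w 0.0742 g 0.0 z [-0. -0. -1.]
571.4840810696347
scene [112 236]
scene [114 210]
scene [208 181]
scene [210 155]
scene [161 188]
```

View pics/b6.png

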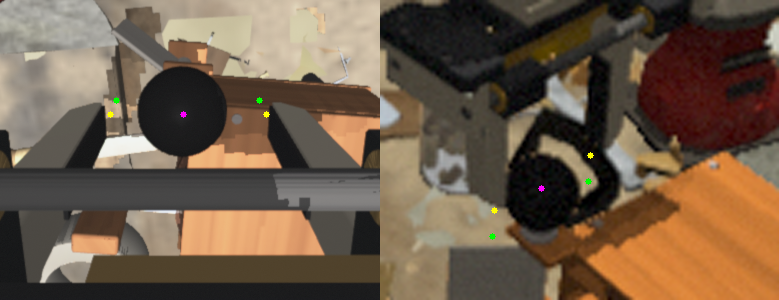

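The overlay shows the fingertips ending near the yellow grasp points in both views, (597,150) and (505,205) in the right half. That is about 15–20 mm higher than the stated tip, just above the ball's middle. So I'll go lower, watching the force.

Call:
{"op": "step_arm", "data": {
  "commands": [
    {"angular": [0, 0, 0], "travel": [0, -0.2, 0.5], "claw": 0.2},
    {"angular": [0, 0, 0], "travel": [0, 0, 0.5], "claw": 0.2},
    {"angular": [0, 0, 0], "travel": [0, 0, 0], "claw": 0.2}
  ]
}}

```text
time: 23.32
eef_pos: [0.5727, -0.1198, 0.154]
eef_rot: [0.735, 0.678, -0.0, -0.001]
ft_force: [-0.1, -0.3, 0.8]
gripper_width: 0.0742
grip_force: 0.0
```

Call:
{"op": "step_arm", "data": {
  "commands": [
    {"angular": [0, 0, 0], "travel": [0, 0, 0.3], "claw": 0.2},
    {"angular": [0, 0, 0], "travel": [0, 0, 0.3], "claw": 0.2},
    {"angular": [0, 0, 0], "travel": [0, 0, 0], "claw": 0.2}
  ]
}}

```text
time: 23.7
eef_pos: [0.573, -0.12, 0.1484]
eef_rot: [0.735, 0.678, -0.0, -0.0]
ft_force: [-0.8, 0.2, -0.1]
gripper_width: 0.0745
grip_force: 0.0
```

Call:
{"op": "step_arm", "data": {
  "commands": [
    {"angular": [0, 0, 0], "travel": [0, 0, 0.3], "claw": 0.2},
    {"angular": [0, 0, 0], "travel": [0, 0, 0], "claw": 0.5},
    {"angular": [0, 0, 0], "travel": [0, 0, 0], "claw": 1},
    {"angular": [0, 0, 0], "travel": [0, 0, 0], "claw": 1},
    {"angular": [0, 0, 0], "travel": [0, 0, 0], "claw": 1}
  ]
}}

```text
time: 24.32
eef_pos: [0.5728, -0.12, 0.1457]
eef_rot: [0.735, 0.678, -0.0, -0.0]
ft_force: [0.0, 0.5, 0.9]
gripper_width: 0.0425
grip_force: 45.0
```

The grip is solid, 43 mm wide at 45 N. I'll turn counter-clockwise.

Call:
{"op": "step_arm", "data": {
  "commands": [
    {"angular": [0, 0, -0.08], "travel": [0, 0, 0], "claw": 1},
    {"angular": [0, 0, -0.12], "travel": [0, 0, 0], "claw": 1},
    {"angular": [0, 0, -0.12], "travel": [0, 0, 0], "claw": 1},
    {"angular": [0, 0, -0.12], "travel": [0, 0, 0], "claw": 1},
    {"angular": [0, 0, -0.12], "travel": [0, 0, 0], "claw": 1},
    {"angular": [0, 0, -0.12], "travel": [0, 0, 0], "claw": 1},
    {"angular": [0, 0, -0.12], "travel": [0, 0, 0], "claw": 1},
    {"angular": [0, 0, -0.12], "travel": [0, 0, 0], "claw": 1},
    {"angular": [0, 0, -0.12], "travel": [0, 0, 0], "claw": 1},
    {"angular": [0, 0, -0.12], "travel": [0, 0, 0], "claw": 1},
    {"angular": [0, 0, -0.12], "travel": [0, 0, 0], "claw": 1},
    {"angular": [0, 0, -0.12], "travel": [0, 0, 0], "claw": 1},
    {"angular": [0, 0, -0.12], "travel": [0, 0, 0], "claw": 1},
    {"angular": [0, 0, -0.12], "travel": [0, 0, 0], "claw": 1}
  ]
}}

```text
time: 26.08
eef_pos: [0.5726, -0.1202, 0.1457]
eef_rot: [0.005, 1.0, -0.0, -0.001]
ft_force: [-1.1, -0.0, 0.8]
gripper_width: 0.0425
grip_force: 45.0
```

```bash
python3 - <<'E'
from h import *
pose(); print(np.round(env.state()["wrist_torque"],3))
E
```

```text
t 26.07 p [ 0.5726 -0.1202  0.1457] yawy 89.5 q7 1.66 F [-1.1 -0.   0.8] w 0.0425 g 45.0 z [-0.001 -0.    -1.   ]
[ 0.047  0.204 -0.118]
```

Call:
{"op": "step_arm", "data": {
  "commands": [
    {"angular": [0, 0, -0.1], "travel": [0, 0, 0], "claw": 1},
    {"angular": [0, 0, -0.1], "travel": [0, 0, 0], "claw": 1},
    {"angular": [0, 0, -0.1], "travel": [0, 0, 0], "claw": 1},
    {"angular": [0, 0, -0.1], "travel": [0, 0, 0], "claw": 1}
  ]
}}

```text
time: 26.58
eef_pos: [0.5726, -0.1203, 0.1457]
eef_rot: [-0.194, 0.981, 0.0, -0.001]
ft_force: [-1.1, -0.1, 0.9]
gripper_width: 0.0422
grip_force: 45.0
```

```bash
python3 - <<'E'
from h import *
pose(); print(np.round(env.state()["wrist_torque"],3))
E
```

```text
t 26.57 p [ 0.5726 -0.1203  0.1457] yawy 112.4 q7 1.99 F [-1.1 -0.1  0.9] w 0.0422 g 45.0 z [-0.001 -0.    -1.   ]
[-0.011  0.217 -0.143]
```

Call:
{"op": "step_arm", "data": {
  "commands": [
    {"angular": [0, 0, -0.08], "travel": [0, 0, 0], "claw": 1},
    {"angular": [0, 0, -0.08], "travel": [0, 0, 0], "claw": 1},
    {"angular": [0, 0, -0.08], "travel": [0, 0, 0], "claw": 1}
  ]
}}

```text
time: 26.95
eef_pos: [0.573, -0.12, 0.1456]
eef_rot: [-0.308, 0.951, 0.001, 0.0]
ft_force: [-0.5, 0.9, 0.2]
gripper_width: 0.0426
grip_force: 45.0
```

```bash
python3 - <<'E'
from h import *
pose(); print(np.round(env.state()["wrist_torque"],3))
E
```

```text
t 26.95 p [ 0.573  -0.12    0.1456] yawy 125.9 q7 2.18 F [-0.5  0.9  0.2] w 0.0426 g 45.0 z [-0.     0.001 -1.   ]
[ 0.303  0.084 -0.655]
```

Torque jumped to 0.66 N m after 2.28 rad of turning, so it is on the stop. I'll release, rise, back away and check.

Call:
{"op": "step_arm", "data": {
  "commands": [
    {"angular": [0, 0, 0], "travel": [0, 0, 0], "claw": 0.4},
    {"angular": [0, 0, 0], "travel": [0, 0, 0], "claw": 0.3},
    {"angular": [0, 0, 0], "travel": [0, 0, 0], "claw": 0.3},
    {"angular": [0, 0, 0], "travel": [0, 0, -1], "claw": 0.3},
    {"angular": [0, 0, 0], "travel": [0, 0, -2], "claw": 0.3},
    {"angular": [0, 0, 0], "travel": [0, 0, -3], "claw": 0.3},
    {"angular": [0, 0, 0], "travel": [0, 0, -3], "claw": 0.3},
    {"angular": [0, 0, 0], "travel": [0, 0, -3], "claw": 0.3},
    {"angular": [0, 0, 0], "travel": [0, 3, 0], "claw": 0.3},
    {"angular": [0, 0, 0], "travel": [0, 3, 0], "claw": 0.3},
    {"angular": [0, 0, 0], "travel": [0, 3, 0], "claw": 0.3},
    {"angular": [0, 0, 0], "travel": [0, 3, 0], "claw": 0.3},
    {"angular": [0, 0, 0], "travel": [0, 0, 0], "claw": 0.3}
  ]
}}

```text
time: 28.58
eef_pos: [0.502, -0.0207, 0.2669]
eef_rot: [-0.311, 0.95, -0.0, 0.001]
ft_force: [0.0, -0.9, 0.2]
gripper_width: 0.0649
grip_force: 0.0
```

```bash
python3 - <<'E'
from h import *
pose()
im=cams.capture("scene"); b=cv2.resize(im["color"][190:315,320:500],None,fx=4,fy=4,interpolation=2)
cv2.imwrite("pics/s7.png",b[:,:,::-1])
T=im["camera_from_world"];K=im["intrinsics"]
ps=np.radians(-9);Rz=np.array([[np.cos(ps),-np.sin(ps),0],[np.sin(ps),np.cos(ps),0],[0,0,1]]);home=np.array([.622,-.212,.124])
for z in (.01,-.04):   # expected tip corners of the closed plate in crop pixels
    for y in (.082,.03):
        v=K@(T[:3,:3]@(home+Rz@[-.062,y,z])+T[:3,3]); print(((v[:2]/v[2]-[320,190])*4).round())
for t in ["tall_jar","tub","tape_roll","tab_grip"]: print(t,[(np.round(a["xyz"],3).tolist(),round(a["p"],2)) for a in cams.spot_point(t,"scene")[:1]])
E
```

```text
t 28.57 p [ 0.502  -0.0207  0.2669] yawy 126.3 q7 2.07 F [ 0.  -0.9  0.2] w 0.0649 g 0.0 z [ 0.001  0.    -1.   ]
[193. 212.]
[265. 273.]
[188. 290.]
[258. 351.]
tall_jar [([0.71, 0.066, -0.002], 0.56)]
tub []
tape_roll [([0.459, -0.346, -0.001], 0.81)]
tab_grip []
```

View pics/s7.png

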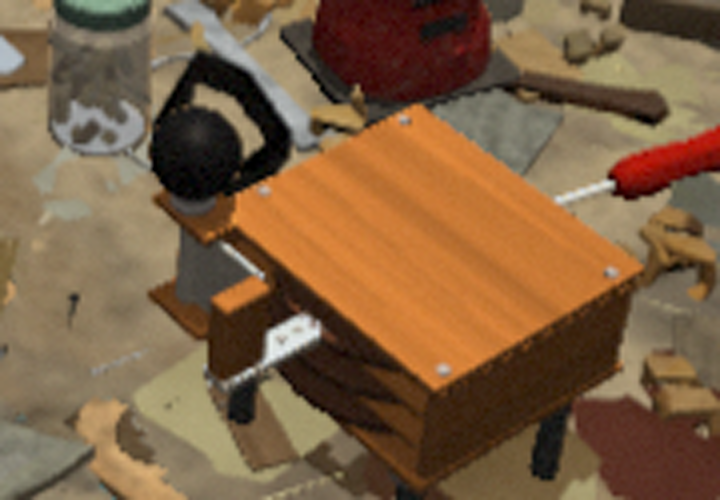

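The plate's bright top edge runs to (265,275), matching the closed prediction of (265,273). The tab and strip, at (240,330) and (295,335), are home. The jar and tape roll measure unmoved, and nothing went near the tub.

```bash
python3 -c "
from station import env
print(env.job_done())"
```

```text
the job is handed in; nothing more can be done
None
```

The disc is home in the top slot and released, the keeper is turned to its stop with the plate across the mouth, and the job was handed in at about 29 s; the jar and tape roll measured unmoved, and the tub was not re-measured but the robot was never near it.

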